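Tip the discs out of the hinged trough

ROBOT

A 6-joint arm with a two-finger parallel gripper is mounted at the origin on the work surface. World frame = base frame: x ahead of the robot, y to its left, z up, the work surface at z = 0. Lengths are in m, angles in rad, forces in N, time in s.
With the tool pointing down it reaches from about 0.35 to 0.95 m from the base axis. Payload 17.4 kg.
Tool frame: the origin (TCP) lies midway between the tips of the shut fingers; the grasp point (between the pads) lies 19 mm behind it (grasp_offset is the distance from the TCP to the grasp point, in m); z points along the fingers, y is the line along which they close (so a half turn about z gives the same grasp; the last joint's range is limited). The gripper opens to 93 mm and grips with 3 to 60 N. Pads are 15 mm wide; open, the fingers measure 128 mm over their backs; the gripper's body (75 mm by 188 mm) begins 65 mm behind the grasp point.
Start: joints at [-1.153, 0.116, 1.442, -0, 1.584, -0.038], TCP at [0.297, -0.606, 0.219] pointing down, gripper open.
Joint ranges: [-2.83, 2.83], [-0.83, 2.19], [0.07, 2.5], [-1.14, 4.28], [0.01, 3], [-2.97, 2.97]. Speed limits (rad/s): [1.89, 1.89, 2.22, 3.14, 3.14, 3.14].

INTERFACE

Orientations are given as [roll, pitch, yaw] about the fixed x, y, z axes, in that order (R = Rz(yaw) Ry(pitch) Rx(roll)).
In Python, from plant import move_ptp, movel, set_joints, command_gripper, dwell, ik, grab_frame, MotionError, sign_off, find_in, tip_of, read_t, read_q, read_qd, read_joint_torque, read_eef_pos, read_orientation, read_wrist_force, read_torque, read_width, read_grasp_force, grasp_offset gives the robot as it stands. Calls block until the motion is done:
- move_ptp(position, orientation): joint-space move of the TCP to a pose.
- movel(position, ori=None, rate=0.15): straight line of the TCP; ori=None keeps the orientation; rate is the mean speed in m/s.
- set_joints(angles): joint-space move.
- command_gripper(opening, newtons=None): finger opening in m; newtons is the grip in N (None keeps the last); returns when the fingers have stopped.
- dwell(seconds).
- ik(position, orientation): joint angles nearest the present ones, or None.
- grab_frame(name): name is "scene" or "top" or "wrist"; returns a dict with "frame" (400x640x3 uint8, red, green, blue), "z_map" (400x640 float32, m along the optical axis (not along the pixel's ray), 0 where there is no reading), "K" (3x3 intrinsics, pixels), "dist_coeffs" ([k1, k2, p1, p2, k3] as OpenCV has them; the pictures are not rectified), "view" (4x4, takes a point from world to camera coordinates); the wrist camera has in their place "hand_eye" (4x4, takes a point from camera to tool coordinates, whose origin is the TCP and whose axes are the flange's). Camera axes: x right, y down, z forward; pixel columns grow to the right and rows downward; lengths in m; the calibration is good to about 2 mm. A picture is of the moment at which its call begins: read the wrist's pose just before it.
A pose or a line that the arm cannot do raises MotionError and nothing moves.
- sign_off(): hands the job in; it is judged then, once.
Trained networks look in a picture, given as the dict that the camera call returned (one of the last four; its "shot" number tells which), for a name from the list of things; names that differ only in an ending like _2 or _b are one class to them, and where a whole thing is asked for, a point or a joint stands for the part that bears it (a point fixed in the world has none). Each returns a list of dicts, best first, with "conf" (0 to 1); they miss things now and then, are a little off and sometimes report something else, mostly with a low value. They report only what shows in the picture. A call takes as long as a camera call. They do not tell look-alikes from the thing itself.
- find_in(picture, name): "bbox" ([left, top, right, bottom] in pixels, round what is visible of it).
- tip_of(picture, name): "xy" ([column, row] in pixels: a listed point, or the origin of a listed thing).
Readings, each from a call of its own:
- read_t(): time.
- read_q(): joint angles.
- read_qd(): joint speeds.
- read_joint_torque(): joint torques, N m.
- read_eef_pos(): TCP position.
- read_orientation(): TCP orientation.
- read_wrist_force(): force on the tool from outside, world axes, zero at the start.
- read_torque(): the same for the moment, N m.
- read_width(): finger opening in m.
- read_grasp_force(): force on a finger pad.
Only numpy, scipy, OpenCV 4.12 (cv2) and the standard library are available. Lean on these libraries where they do the work, as an engineer would, in place of code of your own. Each camera call takes 0.05 s, during which the arm holds its last target. There are 200 camera calls.

TASK

Lift the wooden keeper peg out of the level aluminium trough and set it down out of the way, not in the catch box. Then push the flange at the trough's edge gently down until the trough bears on the rubber-capped stop post below it, keep it pressed there firmly with about 12 newtons (never more than 20) for about two seconds while the three discs slide out into the wooden catch box, and ease the trough slowly back up to level without letting it snap back. Leave the stop post standing and the bowl, jar and brush alone.

Things in the scene. Friction and masses are not known exactly. Their poses are not given: they have to be found in the camera images.
- stand: fixed plywood stand: base plate 160 x 272 x 10 mm on the table, two uprights beside the trough (156 mm tall, 108 mm apart over their outer faces) carrying its hinge. Origin on the table beneath the hinge; own y runs along the trough towards its open mouth, own x across it (the flange is on the -x side), z up. Hinge axis along own x, 140 mm above the origin.
- trough (a joint): tilt of the trough, rad: 0 = level (its rest), growing as the mouth goes down. A dark counterweight under the tail returns it to level: holding it tilted takes about 2 to 6 N at the flange, rising steeply (5 to 10 N per mm) once its underside meets the stop post's springy cap, at a tilt of 0.40 to 0.63 rad that is to be felt for. The discs slide at about 0.2 to 0.35 rad.
- flange (a point): centre of the upper face of the flange to be pushed: a flat plate 50 x 50 x 4 mm turned outwards from the top of the trough's near-side wall near the mouth. When level it lies 120 mm from the hinge line towards the mouth, 34 mm above the hinge, 66 mm to the stand's -x side; in tilting to the post it goes down 45 to 75 mm, almost straight. Axes: the trough's.
- peg_mid (a point): centre of the upright wooden keeper peg, 80 mm tall, in a 22 mm hole in the trough floor 95 mm from the hinge towards the mouth. Shank 18 mm across, a 28 mm collar resting on the floor (12 mm of shank below it); round head 26 mm across, from 16 to 40 mm above this point. Own z up. Loose in the hole: it comes straight up, and can stand on its flat foot.
- peg: the keeper peg; origin at the centre of its foot.
- prop: dark steel adjustable stop post, loose on the stand's base plate (10 mm thick) under the mouth half of the trough, 0.7 kg: foot 54 mm across, sleeve 34 mm, black rubber cap 36 mm across, on which the trough's underside comes to bear. Its top is 68 to 80 mm above its foot, set by hand and not measured; its distance from the hinge varies too (70 to 93 mm). Origin: centre of the foot.
- pan_in (a point): centre of the inner floor (6 mm above the table) of the open wooden catch box below the mouth, outside 150 x 150 mm and 40 mm tall, walls 6 mm; axes along its sides.
- disc0_center (a point): centre of the tail-most of three glazed red-brown clay discs, 40 mm across and 14 mm thick, about 35 g, lying flat in the trough between its tail and the peg.
- disc0: the same disc; origin at the centre of its underside.
- disc1_center (a point): centre of the middle of three glazed red-brown clay discs, 40 mm across and 14 mm thick, about 35 g, lying flat in the trough between its tail and the peg.
- disc1: the same disc; origin at the centre of its underside.
- disc2_center (a point): centre of the mouth-most of three glazed red-brown clay discs, 40 mm across and 14 mm thick, about 35 g, lying flat in the trough between its tail and the peg.
- disc2: the same disc; origin at the centre of its underside.
- bowl: blue stoneware bowl, 130 mm across, 60 mm tall; a bystander, to be left where it is. Origin at its underside.
- jar: white lidded jar, 64 mm across, 90 mm tall; a bystander, to be left where it is. Origin at its underside.
- brush: paint brush lying on the table; a bystander, to be left where it is. Origin at its underside.
- mouth (a point): middle of the floor's upper face at the open mouth of the trough, 150 mm from the hinge along own y. The trough is an aluminium channel 300 mm long, 72 mm wide (64 inside), floor 6 mm thick with its underside at hinge height, walls up to 34 mm above the hinge, closed at the tail (own -y). Axes: the trough's.
Things that resemble listed ones, but are neither listed nor needed, are in the scene too. Of the things that look like the peg, the middle-sized one is meant.

How it is judged:
By the outcome, as a careful person would: the job done as asked, in the order asked, and still so for the second after the job is handed in, with the robot touching nothing.
It also fails if it takes over 64 s, if anything falls off the work surface, if the arm or the gripper's body presses on something with over 40 N, if the wrist force passes 120 N, or if a joint passes its speed limit or range.

## Working session

There is one attempt and no reset: what is moved stays moved. The work goes in short steps, each a Python script; the robot and the scene stay as the last script left them, time stands still between calls to the robot, and variables do not carry over. Pictures are saved under pics/ and viewed, at most 10 in all, crops included, and the job is handed in when it is done.

```bash
mkdir -p pics; cat > h.py <<'E'
import numpy as np, cv2
from plant import *
def world(p,uv,T=None,r=2):
    u,v=uv; K=np.array(p["K"]); D=np.array(p["dist_coeffs"])
    z=p["z_map"][max(0,int(v)-r):int(v)+r+1,max(0,int(u)-r):int(u)+r+1]; z=z[z>0]
    if len(z)==0: return None
    z=np.median(z)
    n=cv2.undistortPoints(np.array([[[u,v]]],float),K,D)[0,0]
    c=np.array([n[0]*z,n[1]*z,z,1])
    M=np.linalg.inv(p["view"]) if "view" in p else T@p["hand_eye"]
    return (M@c)[:3]
def save(p,f,box=None,s=1):
    im=p["frame"][:,:,::-1]
    if box: im=im[box[1]:box[3],box[0]:box[2]]
    cv2.imwrite("pics/"+f,cv2.resize(im,None,fx=s,fy=s))
E
python3 - <<'E'
from h import *
np.set_printoptions(precision=3,suppress=True)
for c in ["scene","top"]:
    p=grab_frame(c); save(p,c+".png")
    print(c,"cam",np.linalg.inv(p["view"])[:3,3])
    for n in ["stand","flange","peg_mid","prop","pan_in","disc0_center","bowl","jar","brush","mouth"]:
        for d in tip_of(p,n)[:4]: print(n,round(d["conf"],2),np.array(d["xy"]),world(p,d["xy"]))
E
```

```text
scene cam [1.238 0.749 0.867]
stand 0.96 [336.7 231.5] [ 0.593 -0.007  0.01 ]
stand 0.63 [322.2 181.9] [ 0.606 -0.048  0.155]
stand 0.55 [393.5 269. ] [0.575 0.186 0.006]
stand 0.2 [241.8 224. ] [ 0.781 -0.175  0.03 ]
flange 0.56 [390.8 185.1] [0.505 0.092 0.174]
peg_mid 0.83 [403.2 209.7] [0.441 0.085 0.061]
peg_mid 0.58 [369.3 196.5] [0.577 0.092 0.174]
peg_mid 0.42 [319.3 270.3] [0.73  0.09  0.028]
prop 0.79 [363.7 244.6] [0.588 0.092 0.028]
prop 0.26 [336.5 236.4] [0.606 0.008 0.01 ]
pan_in 0.72 [395.8 269.2] [0.572 0.19  0.007]
disc0_center 0.4 [305.3 168.3] [ 0.605 -0.12   0.159]
bowl 0.72 [321.6 179.4] [ 0.604 -0.053  0.159]
bowl 0.57 [239.  161.8] [ 0.64  -0.416  0.05 ]
bowl 0.43 [337.8 185. ] [ 0.589 -0.007  0.159]
jar 0.75 [242.2 228.4] [ 0.782 -0.175  0.015]
brush 0.96 [490.7 288.9] [0.462 0.381 0.019]
brush 0.46 [321.3 183.5] [ 0.625 -0.027  0.17 ]
mouth 0.59 [385.6 214. ] [0.565 0.137 0.142]
mouth 0.44 [486.4 287.8] [0.466 0.373 0.019]
top cam [ 0.472 -0.031  1.531]
stand 0.93 [311.4 207.9] [ 0.573 -0.013  0.16 ]
flange 0.73 [275.3 228.3] [0.507 0.103 0.174]
peg_mid 0.74 [281.4 206.6] [0.574 0.08  0.215]
peg_mid 0.6 [279.2 205. ] [0.579 0.087 0.215]
peg_mid 0.47 [287.1 166.4] [0.736 0.078 0.01 ]
peg_mid 0.45 [284.8 250.5] [0.435 0.077 0.11 ]
pan_in 0.81 [254.2 208.2] [0.584 0.196 0.006]
disc0_center 0.61 [344.3 199.1] [ 0.602 -0.12   0.16 ]
disc0_center 0.61 [255.4 209.9] [0.578 0.192 0.005]
disc0_center 0.54 [324.6 202.3] [ 0.592 -0.056  0.158]
disc0_center 0.3 [363.6 159.5] [ 0.746 -0.192  0.089]
bowl 0.78 [436.4 198.2] [ 0.619 -0.464  0.003]
jar 0.66 [361.4 160.3] [ 0.744 -0.186  0.082]
brush 0.87 [207.4 246.9] [0.446 0.359 0.016]
mouth 0.76 [262.7 208.3] [0.584 0.166 0.005]
```

View pics/scene.png

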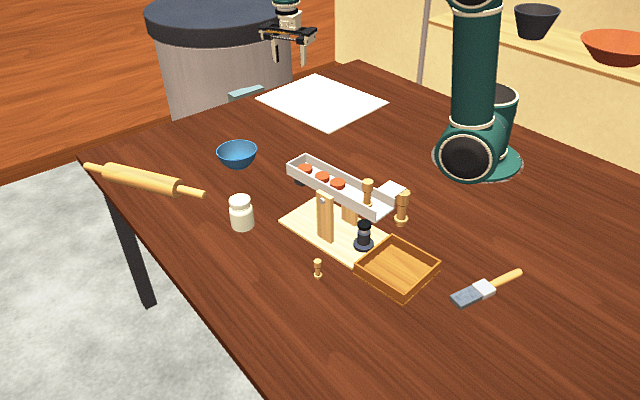

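View pics/top.png

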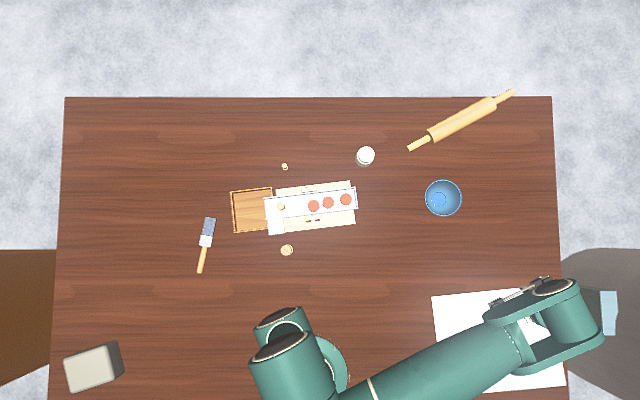

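The scene view shows the trough with its mouth toward the catch box. The middle-sized peg stands in it at about (368,190), with a large look-alike at (402,207) and a small one at (318,268). In the top view the peg is at (281,206), the flange at (275,228) and the three discs at x = 313–345. The fit gives the stand at about (0.589, −0.009) with yaw about 0.13, which agrees with the flange detection. Next I'll take a close look from above the peg.

```bash
cat >> h.py <<'E'
from scipy.spatial.transform import Rotation as Ro
def tool():
    T=np.eye(4); T[:3,:3]=Ro.from_euler("xyz",read_orientation()).as_matrix(); T[:3,3]=read_eef_pos(); return T
E
python3 - <<'E'
from h import *
np.set_printoptions(precision=3,suppress=True)
print(read_orientation(),read_t(),grasp_offset() if callable(grasp_offset) else grasp_offset)
for y in (np.pi/2+.13,-np.pi/2+.13): print(y,ik([.577,.085,.36],[np.pi,0,y]))
c=[(ik([.577,.085,.36],[np.pi,0,y]),y) for y in (np.pi/2+.13,-np.pi/2+.13)]
c=[x for x in c if x[0] is not None]
y=min(c,key=lambda x:abs(x[0][5]))[1]
move_ptp([.56,.06,.38],[np.pi,0,y])
T=tool(); p=grab_frame("wrist"); save(p,"w1.png"); np.savez("w1.npz",z=p["z_map"])
print(y,T,p["hand_eye"],read_wrist_force(),read_t())
for n in ["flange","peg_mid","mouth","disc2_center","pan_in"]:
    for d in tip_of(p,n)[:4]: print(n,round(d["conf"],2),np.array(d["xy"]),world(p,d["xy"],T))
    for d in find_in(p,n)[:3]: print("  box",round(d["conf"],2),np.array(d["bbox"]))
# peg head: points at z .205-.22 ; trough wall tops: z .168-.18
K=np.array(p["K"]);D=np.array(p["dist_coeffs"])
v,u=np.nonzero(p["z_map"]>0); z=p["z_map"][v,u]
n=cv2.undistortPoints(np.stack([u,v],1).astype(float)[:,None],K,D)[:,0]
P=(T@p["hand_eye"]@np.c_[n*z[:,None],z,np.ones(len(z))].T).T[:,:3]
m=(P[:,2]>.195)&(P[:,2]<.23); print("head",m.sum(),P[m].min(0),P[m].max(0),np.median(P[m],0))
m=(P[:,2]>.167)&(P[:,2]<.182)&(P[:,0]<.525)&(P[:,0]>.46); print("flange",m.sum(),P[m].min(0),P[m].max(0),np.median(P[m],0))
E
```

```text
[ 3.142 -0.     0.456] 1.1 0.0188
1.7007963267948965 [ 0.103 -0.086  1.419 -0.     1.808 -0.027]
-1.4407963267948967 None
1.7007963267948965 [[-0.129  0.992 -0.     0.56 ]
 [ 0.992  0.129 -0.     0.059]
 [-0.    -0.    -1.     0.38 ]
 [ 0.     0.     0.     1.   ]] [[-0.    -0.969 -0.249  0.069]
 [ 1.    -0.    -0.001  0.001]
 [ 0.001 -0.249  0.969 -0.166]
 [ 0.     0.     0.     1.   ]] [-0.053 -0.57   0.701] 3.75
flange 0.79 [267.6 128.8] [0.504 0.102 0.175]
  box 0.76 [252.  102.6 364.3 331.7]
peg_mid 0.89 [329.8 151.5] [0.575 0.09  0.215]
peg_mid 0.8 [229.5 137.9] [0.445 0.079 0.111]
peg_mid 0.52 [419.2 156.4] [0.725 0.083 0.056]
  box 0.97 [319.8 139.6 342.1 167.1]
  box 0.51 [410.5 144.1 428.6 162.3]
  box 0.44 [255.  104.  362.4 331.2]
mouth 0.64 [327.6 103.3] [0.575 0.144 0.008]
  box 0.76 [253.2 103.4 363.  334.7]
disc2_center 0.64 [319.2 227.5] [ 0.58  -0.015  0.161]
disc2_center 0.42 [322.1 304. ] [0.56  0.086 0.482]
  box 0.66 [307.1 214.2 335.8 245. ]
pan_in 0.62 [335.   71.3] [0.58  0.195 0.006]
  box 0.63 [284.   12.3 388.7 121.1]
head 501 [0.564 0.072 0.195] [0.589 0.097 0.216] [0.576 0.086 0.214]
flange 1389 [0.487 0.075 0.172] [0.525 0.128 0.177] [0.507 0.103 0.175]
```

View pics/w1.png

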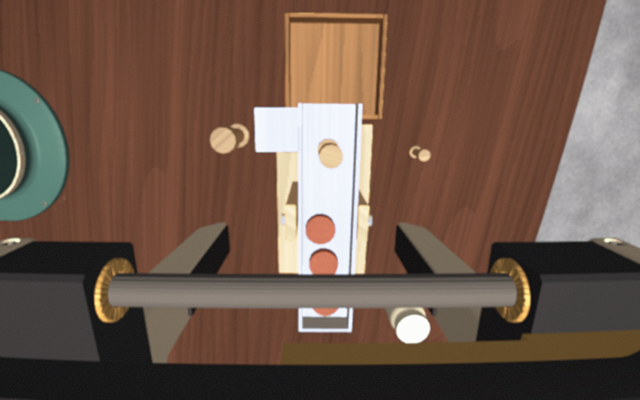

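The wrist view shows the peg head at (330,152), clear of the walls, and the flange at (275,130). Depth puts the head at (0.5765, 0.0845) with its top at z 0.214, which is the height it should be. Grasping it now.

```bash
python3 - <<'E'
from h import *
np.set_printoptions(precision=3,suppress=True)
o=[np.pi,0,1.7008]
command_gripper(.06,20)
move_ptp([.5765,.0845,.26],o)
movel([.5765,.0845,.184],rate=.08)
command_gripper(0,20); print("w",read_width(),read_grasp_force(),read_wrist_force())
movel([.5765,.0845,.29],rate=.08); print("w",read_width(),read_wrist_force(),read_t())
move_ptp([.44,-.16,.15],o)
movel([.44,-.16,.07],rate=.12)
z=.07
f0=np.array(read_wrist_force())[2]
while z>.045:
    z-=.0015; movel([.44,-.16,z],rate=.03)
    if read_wrist_force()[2]-f0>3: break
print("z",z,read_wrist_force(),f0,read_t())
command_gripper(.05); movel([.44,-.16,.15],rate=.12)
command_gripper(0,20)
move_ptp([.508,.102,.22],o)
print(read_t(),read_wrist_force(),read_eef_pos())
p=grab_frame("scene"); save(p,"s2.png",[200,100,520,320],2.4)
p=grab_frame("top")
for d in tip_of(p,"peg_mid")[:4]: print(d["conf"],d["xy"],world(p,d["xy"]))
E
```

```text
w 0.025538733827251484 20.000073915871326 [1.055 0.158 0.244]
w 0.025319438665923313 [ 1.238 -0.337 -0.823] 8.7667
z 0.04899999999999999 [-1.552  0.176  9.133] 0.119812717892612 14.275
17.8917 [ 0.418  0.559 -0.144] [0.508 0.101 0.22 ]
0.57 [348.1, 246.4] [ 0.446 -0.143  0.001]
0.48 [285.2, 167.4] [0.726 0.082 0.046]
```

View pics/s2.png

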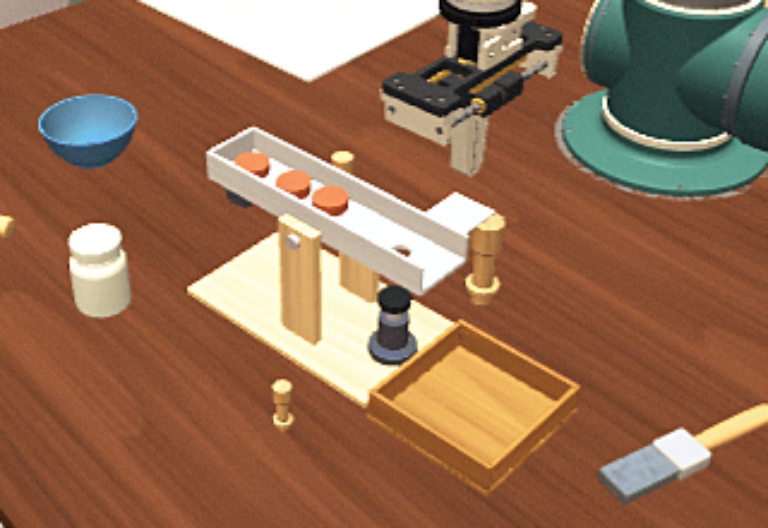

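The peg is out and standing behind the trough, with its head visible at (343,160). The hole at (402,250) is empty, the stop post stands at (393,330), and the gripper is over the flange. Next is the press along the flange's arc, with force feedback.

```bash
cat > press.py <<'E'
from h import *
o=[np.pi,0,1.7008]; psi=.13; R=np.hypot(.12,.034); a0=np.arctan2(.034,.12)
u=np.array([-np.sin(psi),np.cos(psi)]); C=np.array([.508,.102]); Z0=.1745
def pos(d):   # TCP when the flange has gone down d
    h=.034-d; s=np.sqrt(R*R-h*h)-.12 if d>0 else 0
    return [*(C+u*s),Z0-d]
def F(n=4):
    f=[]
    for _ in range(n): f.append(read_wrist_force()[2]); dwell(.015)
    return np.mean(f)-f0
f0=0; f0=F(8)
movel(pos(-.004),rate=.06)
d=-.004; log=[]; ok=False
while d<.085:
    d+= .003 if d<.034 else (.001 if log[-1]<7 else .0005)
    movel(pos(d),rate=.02 if d<.034 else .012)
    f=F(2); log.append(f)
    print(f"{d*1e3:.1f}:{f:.1f}",end=" ")
    if f>9.5: ok=True; break
    if d<.034 and f>9: break
print("\nstop",ok,d,read_eef_pos(),read_t())
t0=None; fs=[]
tstart=read_t()
while ok and read_t()-tstart<6:
    f=F(3); fs.append(f)
    if t0 is None and f>11: t0=read_t()
    if t0 and read_t()-t0>2.4: break
    e=12.3-f
    if abs(e)>.6:
        d+=np.clip(e/12,-.0005,.0004)*1e-3/1e-3 if False else np.clip(e*8e-5,-.0005,.0004)
        movel(pos(d),rate=.01)
    else: dwell(.05)
print("hold",np.round(fs,1),"d",d,read_t(),read_wrist_force())
p=grab_frame("scene"); save(p,"s3.png",[200,100,520,320],2.4)
E
python3 press.py
```

```text
-1.0:-0.6 2.0:5.4 5.0:5.3 8.0:5.0 11.0:5.1 14.0:5.1 17.0:4.3 20.0:4.8 23.0:4.7 26.0:4.9 29.0:4.1 32.0:4.6 35.0:4.0 36.0:4.6 37.0:4.6 38.0:3.6 39.0:4.1 40.0:3.5 41.0:3.2 42.0:3.0 43.0:3.1 44.0:3.8 45.0:3.7 46.0:3.1 47.0:3.5 48.0:3.0 49.0:3.0 50.0:2.6 51.0:3.7 52.0:3.1 53.0:3.1 54.0:3.3 55.0:3.3 56.0:3.3 57.0:7.1 57.5:8.6 58.0:9.6 
stop True 0.05800000000000002 [0.5077893  0.10450077 0.11711604] 30.2583
hold [ 9.5 10.4 10.9 11.2 11.7 11.7 11.9 11.3 12.  11.7 12.1 12.3 11.6 12.
 12.4 12.  12.1 12.7 12.2 12.6 12.3] d 0.0587601021097773 33.7083 [-5.07767743  4.41451332 12.68487871]
```

View pics/s3.png

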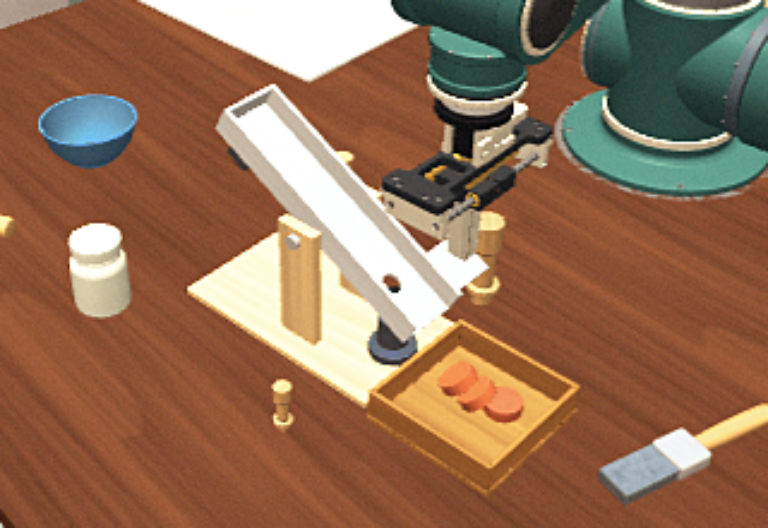

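The trough bears on the stop post, which is still standing at (393,345), and all three discs lie in the box around (480,390). Easing back to level.

```bash
cat > up.py <<'E'
import re
src=open("press.py").read().split("f0=0;")[0]; exec(src)
for d,r in [(.055,.006),(.045,.012),(.035,.014),(.025,.014),(.015,.014),(.007,.012),(.003,.006),(0,.004),(-.002,.003),(-.005,.006)]:
    movel(pos(d),rate=r); print(d,np.round(read_wrist_force()[2],1),end="; ")
movel([*C,.28],rate=.1)
move_ptp([.38,-.2,.35],o)
p=grab_frame("scene"); save(p,"s4.png",[200,100,520,320],2.4); print(read_t())
for c in ("scene","top"):
    p=grab_frame(c)
    for n in ("flange","peg","disc0_center"):
        for d in tip_of(p,n)[:3]: print(c,n,round(d["conf"],2),np.round(world(p,d["xy"]),3))
E
python3 up.py
```

```text
0.055 3.3; 0.045 4.0; 0.035 4.8; 0.025 4.4; 0.015 4.9; 0.007 3.9; 0.003 3.9; 0 0.7; -0.002 0.8; -0.005 -0.1; 44.6667
scene flange 0.63 [0.508 0.093 0.174]
scene peg 0.95 [0.452 0.083 0.017]
scene peg 0.55 [0.739 0.085 0.016]
scene disc0_center 0.58 [0.578 0.176 0.032]
top flange 0.85 [0.505 0.099 0.174]
top peg 0.63 [ 0.446 -0.153  0.073]
top peg 0.52 [ 0.624 -0.459  0.007]
top peg 0.44 [0.575 0.152 0.029]
top disc0_center 0.44 [0.568 0.159 0.029]
```

View pics/s4.png

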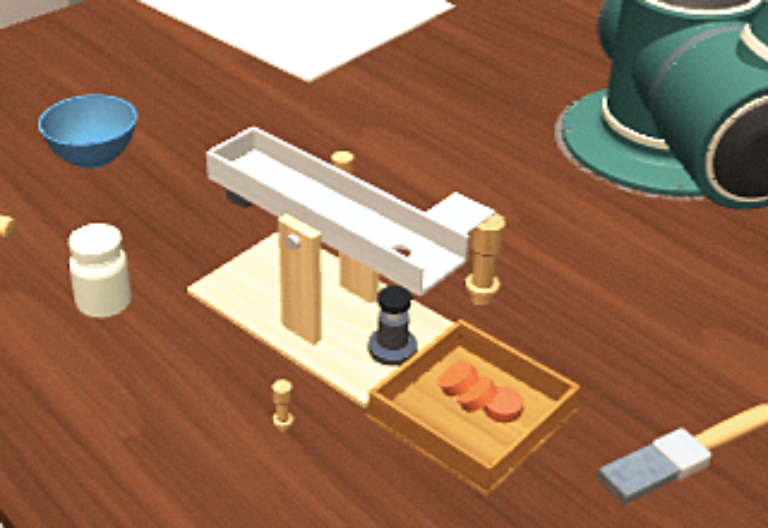

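The trough is level and empty, the discs are in the box at about (480,390), the stop post is upright at (393,330), the peg is standing aside, and the bystanders haven't moved. Handing in.

```bash
python3 -c "
from plant import *
print(sign_off())"
```

```text
the job is handed in; nothing more can be done
None
```

The job is done and handed in after about 45 s: the peg stands clear on the table, the trough was held on the stop post at about 12 N for just over two seconds and eased back to level, and all three discs are in the catch box with nothing else disturbed.

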